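Feed the table stove and hold its air slide at the mark

TASK

Get the little table stove ready to light: take the two pale wooden fuel rods out of the dark kindling stand and drop one end-down into each of the stove's two square feed tubes, all the way to the bottom. Then pull the spring-loaded air slide out by its red knob until its white pointer stands within the width of the yellow mark clip, and finish while still holding it there with the gripper, because it springs shut when released. Leave everything else where it stands, including the lighter and the brush that share the stand.

Things in the scene. Friction and masses are not known exactly. Their poses are not given: they have to be found in the camera images.
- stove: fixed dark steel table stove on a slate foot, 150 x 440 x 10 mm (y -260 to 180). Origin on the table, midway between the tubes. x: near to far tube; y: from air slide to riser; z up. Feed block 150 x 100 mm about the origin, top at z 70; round riser, 116 mm across, centre y +108, with pot lugs up to z 168; air deck 70 mm wide, y -50 to -250, top at z 70, carries the slide
- tube_near (a point): centre of the mouth of the feed tube on the stove's -x side, 105 mm above the table. The tube is square, inside 26 x 26 mm, walls 4 mm, 80 mm deep from the mouth, parallel to the stove's axes; the tubes stand 70 mm apart
- tube_far (a point): centre of the mouth of the other feed tube, on the stove's +x side; same size, height and depth
- air_slide: air slide: a plate with an upright red round knob, 24 mm across, top 62 mm above the origin, grippable from 7 mm up. Origin on the knob axis at deck height (70 mm above table); axes as the stove. Pulled out along stove -y, travel 85 mm; starts fully in at stove y -140. The spring pulls it back: 3 N at first, 0.9 N more per 10 mm. White pointer on its +x side, in line with the knob axis
- knob_top (a point): centre of the top of the red knob
- mark_clip: fixed yellow mark clip on the +x edge of the air deck, 14 mm wide along the travel, 4 mm proud of the deck, reaching 17 mm beyond its edge, 35 to 60 mm out from where the slide starts. Origin at mid-width on the deck edge, at deck height; axes as the stove. The slide is at the mark when its y in the frame of the clip is 0 (within 7 mm: inside the width of the clip)
- stand: fixed dark wooden kindling stand, 130 x 130 x 60 mm, with four square holes 26 mm wide, 45 mm deep, at x and y +-35 mm; origin under its centre
- rod_a: pale wooden fuel rod, round, 20 mm across, 140 mm long, about 40 g, standing loosely upright in a hole of the stand, its foot 15 mm above the table. Origin at the centre of its foot, z along the rod
- rod_b: the other fuel rod, the same; either rod may go into either tube
- lighter: bystander: lighter wand, black barrel 22 mm across, 85 mm, with a thin steel nozzle on top, 140 mm in all, upright in the stand; origin at its foot
- brush: bystander: hearth brush, green head 22 mm across, 60 mm, with a thin red handle above, 140 mm in all, upright in the stand; origin at its foot
- matchbox: bystander: blue matchbox 110 x 65 x 22 mm, flat on the table; origin under its centre
- jar: bystander: amber glass jar, 70 mm across, 100 mm tall; origin under its centre
- plate: bystander: white plate, 140 mm across, 16 mm high; origin under its centre
- mug: bystander: blue mug, 80 mm across, 90 mm tall, handle at +y; origin under its centre
- flute: bystander: flute glass, 64 mm across the foot, 200 mm tall; origin under its centre
Things that resemble listed ones, but are neither listed nor needed, are in the scene too. Leave any orange or purple look-alike of the rod_b alone.

How it is judged:
On the way, in this order (a step that is already met when the one before it is completed fails the run):
1. one fuel rod stands at the bottom of a feed tube, let go (((horizontal distance between rod_a and tube_near below 0.009 m and z of rod_a in the frame of tube_near below -0.07 m and angle between rod_a's own z axis and vertical below 0.17 rad and contact force between the fingers and rod_a below 0.2 N) or (horizontal distance between rod_a and tube_far below 0.009 m and z of rod_a in the frame of tube_far below -0.07 m and angle between rod_a's own z axis and vertical below 0.17 rad and contact force between the fingers and rod_a below 0.2 N) or (horizontal distance between rod_b and tube_near below 0.009 m and z of rod_b in the frame of tube_near below -0.07 m and angle between rod_b's own z axis and vertical below 0.17 rad and contact force between the fingers and rod_b below 0.2 N) or (horizontal distance between rod_b and tube_far below 0.009 m and z of rod_b in the frame of tube_far below -0.07 m and angle between rod_b's own z axis and vertical below 0.17 rad and contact force between the fingers and rod_b below 0.2 N))), for 0.2 s.
2. a fuel rod stands at the bottom of each feed tube, let go ((((horizontal distance between rod_a and tube_near below 0.009 m and z of rod_a in the frame of tube_near below -0.07 m and angle between rod_a's own z axis and vertical below 0.17 rad and contact force between the fingers and rod_a below 0.2 N) and (horizontal distance between rod_b and tube_far below 0.009 m and z of rod_b in the frame of tube_far below -0.07 m and angle between rod_b's own z axis and vertical below 0.17 rad and contact force between the fingers and rod_b below 0.2 N)) or ((horizontal distance between rod_a and tube_far below 0.009 m and z of rod_a in the frame of tube_far below -0.07 m and angle between rod_a's own z axis and vertical below 0.17 rad and contact force between the fingers and rod_a below 0.2 N) and (horizontal distance between rod_b and tube_near below 0.009 m and z of rod_b in the frame of tube_near below -0.07 m and angle between rod_b's own z axis and vertical below 0.17 rad and contact force between the fingers and rod_b below 0.2 N)))), for 0.2 s.
3. the air slide is held by the gripper with its pointer within the width of the yellow clip (y of air_slide in the frame of mark_clip between -0.007 and 0.007 m and linear speed of air_slide below 0.01 m/s and contact force between the fingers and air_slide above 2 N), for 0.4 s.
At the end, for the whole second after the job is handed in: A fuel rod in each tube, let go, its foot at least 70 mm below the mouth, within 9 mm of the tube's centre and tilted under 0.17 rad; the slide's pointer within 7 mm of the clip's centre, slower than 10 mm/s, the fingers bearing on the slide with over 2 N (all of step 3 and (((horizontal distance between rod_a and tube_near below 0.009 m and z of rod_a in the frame of tube_near below -0.07 m and angle between rod_a's own z axis and vertical below 0.17 rad and contact force between the fingers and rod_a below 0.2 N) and (horizontal distance between rod_b and tube_far below 0.009 m and z of rod_b in the frame of tube_far below -0.07 m and angle between rod_b's own z axis and vertical below 0.17 rad and contact force between the fingers and rod_b below 0.2 N)) or ((horizontal distance between rod_a and tube_far below 0.009 m and z of rod_a in the frame of tube_far below -0.07 m and angle between rod_a's own z axis and vertical below 0.17 rad and contact force between the fingers and rod_a below 0.2 N) and (horizontal distance between rod_b and tube_near below 0.009 m and z of rod_b in the frame of tube_near below -0.07 m and angle between rod_b's own z axis and vertical below 0.17 rad and contact force between the fingers and rod_b below 0.2 N)))); the arm keeps its last pose, push and grip.
It fails at once if lighter or brush in the stand shifted by more than 30 mm or tipped over (distance of any of lighter, brush from where it was at the start of the episode above 0.03 m or angle between any of lighter, brush's own z axis and vertical above 0.5 rad).
It fails at once if matchbox or jar shifted by more than 30 mm or tipped over (distance of any of matchbox, jar from where it was at the start of the episode above 0.03 m or angle between any of matchbox, jar's own z axis and vertical above 0.5 rad).
It fails at once if plate, mug or flute glass shifted by more than 30 mm or tipped over (distance of any of plate, mug, flute from where it was at the start of the episode above 0.03 m or angle between any of plate, mug, flute's own z axis and vertical above 0.5 rad).
It also fails if it takes over 72 s, if anything falls off the work surface, if the arm or the gripper's body presses on something with over 40 N, if the wrist force passes 120 N, or if a joint passes its speed limit or range.

ROBOT

A 7-joint arm with a two-finger parallel gripper is mounted at the origin on the work surface. World frame = base frame: x ahead of the robot, y to its left, z up, the work surface at z = 0. Lengths are in m, angles in rad, forces in N, time in s.
With the tool pointing down it reaches from about 0.425 to 1.025 m from the base axis. Payload 3.6 kg.
Tool frame: the origin (TCP) lies at the very end of the fingers, on their centre line; the grasp point (between the pads) lies 19 mm behind it (tcp_to_grasp is the distance from the TCP to the grasp point, in m); z points along the fingers, y is the line along which they close (so a half turn about z gives the same grasp; the last joint's range is limited). The gripper opens to 85 mm and grips with 20 to 120 N. Pads are 22 mm wide; open, the fingers measure 114 mm over their backs; the gripper's body (76 mm by 85 mm) begins 54 mm behind the grasp point. The pads swing forward as they close: fully open they stand 13 mm farther back than shut.
Start: joints at [1.048, 0.591, 0.048, 1.609, -0.033, 0.943, -0.034], TCP at [0.302, -0.659, 0.231] pointing down, gripper open.
Joint ranges: [-2.69, 2.69], [-0.47, 2.24], [-1.27, 1.36], [0.19, 2.51], [-1.53, 4.68], [0.08, 2.07], [-3.09, 3.09]. Speed limits (rad/s): [2.57, 2.57, 3.14, 3.14, 3.14, 3.14, 3.14].

INTERFACE

Orientations are given as a rotation vector (axis times angle).
In Python, from workcell import sense, capture, camera_model, sign_off, tcp_to_grasp gives the robot as it stands.
- The arm moves only by the tool carry_out, never from a script. Its argument "deltas" is a list of rows, each a list of 7 numbers: the shift along the world's x, y, z in m, then the turn, a rotation vector about the world's x, y, z in degrees, then the opening, from 0 (shut) to 1 (fully open). In form: [[dx, dy, dz, wx, wy, wz, jaw], ...]. A call has exactly 8 rows; each row is the pose to reach, as a shift and turn from the pose commanded when the call began; what a row does not reach only later rows make up. A row lasts 1/12 s, in which the tool goes at most 41.7 mm and 7.16 degrees, less where a joint would pass 70% of its speed; a pose out of reach is approached as far as the arm can. A call with a gripper value outside its range is refused whole. The fingers move at their own pace and stop on an object; "squeeze" is the grip in N (left out, the last holds). Time passes only in rows, so rows that repeat a pose let the fingers close, or fill a call up. It gives the time, the measured TCP pose, the force, the opening and the grip force at its end, in the units of the state.
- sense(): the state, without advancing time (a new reading comes with each control period).
- capture(name): name is "scene" or "top"; returns (picture, depth): 400x640x3 uint8, red, green, blue; 400x640 float32, m along the optical axis (not along the pixel's ray), 0 where there is no reading.
- camera_model(name): a dict with "intrinsics" (3x3 intrinsics, pixels), "cam_to_world" (4x4, takes a point from camera to world coordinates). Camera axes: x right, y up, looking along -z (the intrinsics and any distortion apply to the point x, -y, -z); pixel columns grow to the right and rows downward; lengths in m; the calibration is good to about 2 mm. A picture is of the moment at which its call begins. camera_model takes no time and is no camera call.
- sign_off(): hands the job in; it is judged then, once.
The state is a dict: "time": time; "joint_positions": joint angles; "dq": joint speeds; "joint_torque": joint torques, N m; "position": TCP position; "tool_rot": TCP orientation; "contact_force": force on the tool from outside, world axes, zero at the start; "torque": the same for the moment, N m; "finger_gap": finger opening in m; "finger_force": force on a finger pad.
Only numpy, scipy, OpenCV 4.12 (cv2) and the standard library are available. Lean on these libraries where they do the work, as an engineer would, in place of code of your own. Each camera call takes 0.05 s, during which the arm holds its last target. There are 200 camera calls.

## Working session

There is one attempt and no reset: what is moved stays moved. The work goes in short steps, Python scripts to look and compute and a tool call to move; the robot and the scene stay as the last step left them, time stands still between calls to the robot, and variables do not carry over. Pictures are saved under pics/ and viewed, at most 10 in all, crops included, and the job is handed in when it is done.

Besides the shell and the picture viewer there is one more tool, called after "Request:" by a JSON object that holds its "fn" and its "kwargs", one argument or row to a line. carry_out: Moves the arm, as the interface text tells. Its arguments: {"type":"object","properties":{"deltas":{"type":"array","items":{"type":"array","items":{"type":"number"}}},"squeeze":{"type":"number"}},"required":["deltas"]}

```bash
mkdir -p pics
cat > h.py <<'E'
import numpy as np, cv2
from workcell import sense, capture, camera_model, sign_off, tcp_to_grasp
def cloud(name,depth):
    m=camera_model(name);K=np.array(m["intrinsics"]);T=np.array(m["cam_to_world"])
    v,u=np.mgrid[0:depth.shape[0],0:depth.shape[1]]
    x=(u-K[0,2])/K[0,0]*depth;y=(v-K[1,2])/K[1,1]*depth
    P=np.stack([x,-y,-depth],-1)@T[:3,:3].T+T[:3,3]
    P[depth==0]=np.nan
    return P
def save(n,img): cv2.imwrite(f"pics/{n}.png",img[:,:,::-1])
E
python3 - <<'E'
from h import *
for n in("scene","top"):
    i,d=capture(n); save(n+"0",i); np.savez(n+"0.npz",i=i,P=cloud(n,d))
    m=camera_model(n);print(n,m)
print(sense(),tcp_to_grasp)
E
```

```text
scene {'intrinsics': array([[444.36459418,   0.        , 326.46580243],
       [  0.        , 444.36459418, 209.11710287],
       [  0.        ,   0.        ,   1.        ]]), 'cam_to_world': array([[-0.82174457, -0.42582604,  0.37869254,  1.08736026],
       [ 0.56983025, -0.62033908,  0.53895539,  0.67159717],
       [ 0.00541654,  0.65867414,  0.75240883,  1.03577024],
       [ 0.        ,  0.        ,  0.        ,  1.        ]])}
top {'intrinsics': array([[513.47063687,   0.        , 320.04603092],
       [  0.        , 513.47063687, 210.34456004],
       [  0.        ,   0.        ,   1.        ]]), 'cam_to_world': array([[-1.43952869e-02,  9.83068637e-01, -1.82671375e-01,
         2.61772735e-01],
       [-9.99896300e-01, -1.42272435e-02,  2.23043809e-03,
         7.59265048e-03],
       [-4.06236391e-04,  1.82684539e-01,  9.83171498e-01,
         1.94232311e+00],
       [ 0.00000000e+00,  0.00000000e+00,  0.00000000e+00,
         1.00000000e+00]])}
{'time': 0.1, 'joint_positions': array([ 1.04754321,  0.59206735,  0.0482997 ,  1.60970448, -0.03331323,
        0.94269147, -0.03369908]), 'dq': array([ 4.42388464e-05, -1.00974761e-03,  5.44090266e-04, -4.95437370e-03,
       -9.24151874e-04,  2.61427162e-04,  2.93878653e-04]), 'joint_torque': array([ 5.01199829e-03, -5.49998546e+01,  1.55323494e+00, -1.98823661e+01,
        9.72474081e-03,  3.82108570e-03, -1.91789070e-05]), 'position': array([ 0.30176987, -0.65838546,  0.23022238]), 'tool_rot': array([-3.06737116e+00, -6.69564819e-01,  8.50828159e-04]), 'contact_force': array([-0.03716016, -0.01462973, -0.59790531]), 'torque': array([-0.00814419, -0.02428909,  0.01270791]), 'finger_force': 0.0, 'finger_gap': 0.08525922264776539} 0.0187
```

View pics/scene0.png

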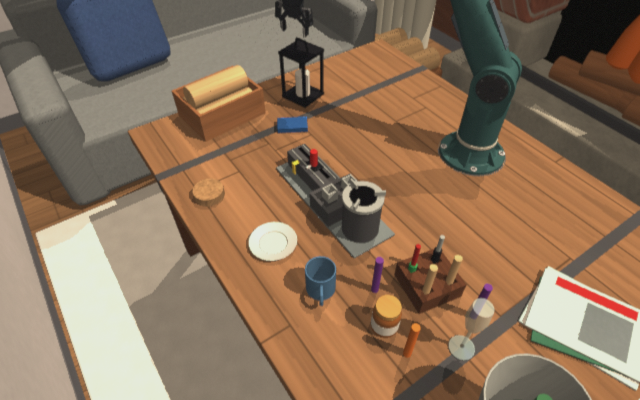

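View pics/top0.png

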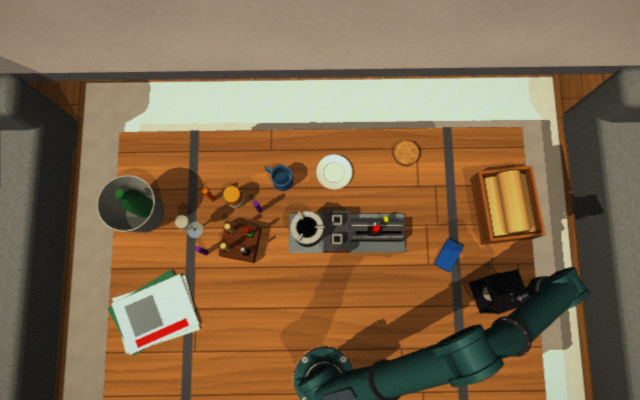

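The scene view shows the stove around (335,195), with the red knob at (313,157) and the yellow clip at (295,167). The stand is at (430,280). Things that could be taken for a rod:
- Pale rods in the stand at (430,278) and (454,268).
- Purple look-alikes at (377,275) and (484,297), and an orange one at (411,340). All three are outside the stand.
- In the stand but not rods: lighter (438,247) and brush (416,257).

I choose the two pale ones and check them in a crop.

Run:
```python
from h import *
a=np.load("scene0.npz");b=np.load("top0.npz")
c1=cv2.resize(a['i'][225:320,380:480],(400,380),interpolation=cv2.INTER_CUBIC)
c2=cv2.resize(b['i'][213:270,210:270],(400,380),interpolation=cv2.INTER_CUBIC)
c3=cv2.resize(b['i'][205:258,285:410],(800,339)[:2],interpolation=cv2.INTER_CUBIC)[:220*2]
out=np.zeros((600,800,3),np.uint8)
out[:300,:300]=cv2.resize(c1,(300,300));out[:300,310:610]=cv2.resize(c2,(300,300))
out[305:600]=cv2.resize(c3,(800,295))
save("crop1",out)
for n,z in(("scene",a),("top",b)):
    hsv=cv2.cvtColor(z['i'],cv2.COLOR_RGB2HSV);P=z['P']
    near=(P[...,0]>.3)&(P[...,0]<.9)&(P[...,1]>-.4)&(P[...,1]<.45)&(P[...,2]>.05)
    H,S,V=hsv[...,0],hsv[...,1],hsv[...,2]
    for nm,m in(("pale",(H>12)&(H<30)&(S>50)&(S<190)&(V>120)),("red",((H<6)|(H>174))&(S>170)&(V>100)),("yellow",(H>22)&(H<35)&(S>190)&(V>120))):
        k,l,st,ce=cv2.connectedComponentsWithStats((m&near).astype(np.uint8))
        for j in range(1,k):
            if st[j,4]>=6:
                q=P[l==j]; print(n,nm,ce[j].round(1),st[j,4],np.nanmedian(q,0).round(4),q[:,2].max().round(4),q[q[:,2]>np.nanmax(q[:,2])-.008].mean(0).round(4))
```

```text
scene pale [294.9 163.6] 40 [ 0.5765 -0.2339  0.0718] 0.0777 [ 0.572  -0.2353  0.0731]
scene pale [308.7 166.8] 10 [ 0.5492 -0.1923  0.0754] 0.0779 [ 0.5495 -0.1926  0.0755]
scene pale [349.5 175.8] 12 [ 0.4782 -0.099   0.0717] 0.1068 [ 0.4813 -0.0551  0.1047]
scene pale [384.5 195. ] 10 [0.486  0.0891 0.1561] 0.1666 [0.4838 0.087  0.1632]
scene pale [382.1 204.7] 7 [0.5097 0.1081 0.1453] 0.1522 [0.5094 0.1076 0.1487]
scene pale [442.1 242.5] 13 [0.458  0.285  0.1328] 0.1533 [0.456  0.2842 0.151 ]
scene pale [455.6 268. ] 151 [0.475  0.3554 0.1269] 0.1571 [0.4722 0.349  0.1536]
scene pale [431.6 276.6] 169 [0.5433 0.3415 0.1187] 0.1565 [0.5409 0.3358 0.1537]
scene pale [388.6 307.3] 513 [0.6695 0.335  0.099 ] 0.1065 [0.6695 0.3322 0.1002]
scene pale [391.3 326.4] 34 [0.6794 0.3642 0.0549] 0.0667 [0.6694 0.3657 0.0615]
scene pale [416.  326.7] 38 [0.6689 0.4194 0.1387] 0.1425 [0.6692 0.4197 0.1389]
scene red [313.8 157.1] 104 [ 0.5347 -0.1848  0.1169] 0.1355 [ 0.5324 -0.1914  0.1306]
scene red [416.8 253. ] 63 [0.5288 0.2711 0.1334] 0.1556 [0.527  0.2673 0.153 ]
top pale [305.1 211.9]
[... 639 characters left out ...]
 [0.501  0.0822 0.1573] 0.1722 [0.4954 0.0781 0.1706]
top pale [334.4 237.6] 23 [ 0.5051 -0.0417  0.1023] 0.1123 [ 0.501  -0.0489  0.1079]
top pale [316.7 238.7] 7 [0.4921 0.0157 0.1538] 0.1568 [0.4913 0.0185 0.1543]
top pale [222.7 245.6] 30 [0.4756 0.3448 0.1542] 0.1632 [0.4725 0.3453 0.1587]
top pale [306.6 242.8] 8 [0.4786 0.0526 0.1538] 0.1601 [0.4788 0.052  0.1562]
top pale [241.8 249. ] 9 [0.4647 0.2794 0.1481] 0.1598 [0.4591 0.2766 0.1568]
top red [375.7 228.2] 44 [ 0.5312 -0.1947  0.1289] 0.1456 [ 0.5322 -0.1987  0.1414]
top red [246.2 229.6] 16 [0.5304 0.2637 0.1566] 0.1652 [0.5284 0.262  0.161 ]
top yellow [385.8 218.8] 17 [ 0.5721 -0.2387  0.074 ] 0.0855 [ 0.5687 -0.2391  0.0812]
```

View pics/crop1.png

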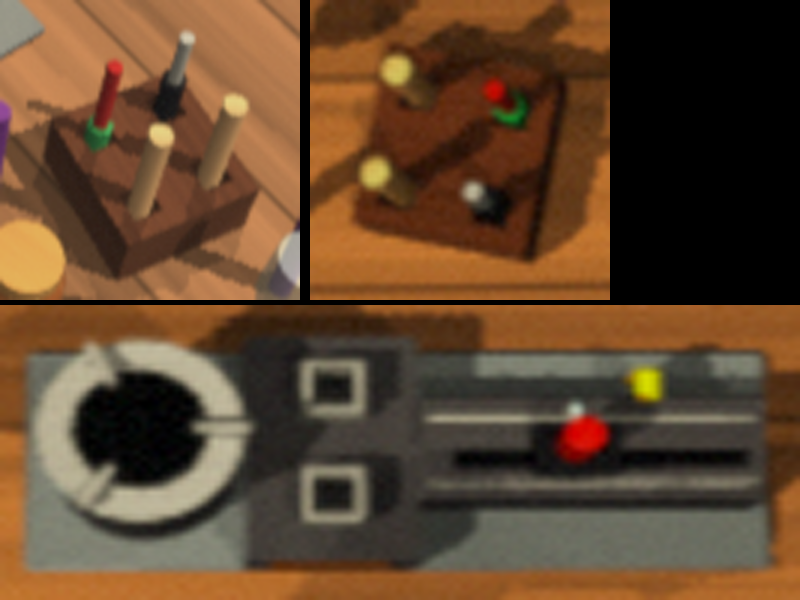

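The crop confirms it: the two pale rods sit on the stand's +y side, with the brush and lighter on the other side. Next, precise measurements.

```bash
cat >> h.py <<'E'
def ray(name,uv,z):
    m=camera_model(name);K=np.array(m["intrinsics"]);T=np.array(m["cam_to_world"])
    d=T[:3,:3]@np.array([(uv[0]-K[0,2])/K[0,0],-(uv[1]-K[1,2])/K[1,1],-1]);o=T[:3,3]
    return o+d*(z-o[2])/d[2]
def blobs(m,lo,hi):
    k,l,st,ce=cv2.connectedComponentsWithStats(m.astype(np.uint8))
    return [(ce[j],st[j],l==j) for j in range(1,k) if lo<=st[j,4]<=hi]
E
python3 - <<'E'
from h import *
b=np.load("top0.npz")['i'];S=8
def up(u0,u1,v0,v1): return cv2.resize(b[v0:v1,u0:u1],None,fx=S,fy=S,interpolation=cv2.INTER_CUBIC)
def px(c,u0,v0): return ((c[0]+.5)/S-.5+u0,(c[1]+.5)/S-.5+v0)
# rod tops: brightest yellow
i=up(210,270,213,270);h=cv2.cvtColor(i,cv2.COLOR_RGB2HSV)
m=(h[...,2]>165)&(h[...,0]>18)&(h[...,0]<36)&(h[...,1]>60)
for c,s,_ in blobs(m,300,9000): p=px(c,210,213);print("rod",np.round(p,2),s[2:5]/S,ray("top",p,.155).round(4))
# tubes
i=up(322,352,208,250);g=cv2.cvtColor(i,cv2.COLOR_RGB2GRAY)
cs,hi=cv2.findContours((g>95).astype(np.uint8),cv2.RETR_CCOMP,cv2.CHAIN_APPROX_NONE)
for c,q in zip(cs,hi[0]):
    if cv2.contourArea(c)>1000:
        r=cv2.minAreaRect(c);p=px(r[0],322,208);print("tube","hole" if q[3]>=0 else "out",np.round(p,2),np.array(r[1])/S,r[2],ray("top",p,.105).round(4))
i=up(360,400,208,245);h=cv2.cvtColor(i,cv2.COLOR_RGB2HSV)
for nm,m,z in(("red",((h[...,0]<6)|(h[...,0]>174))&(h[...,1]>200)&(h[...,2]>190),.132),("yel",(h[...,0]>24)&(h[...,0]<34)&(h[...,1]>180)&(h[...,2]>110),.074),("white",(h[...,1]<60)&(h[...,2]>140),.074)):
    for c,s,_ in blobs(m,150,9000): p=px(c,360,208);print(nm,np.round(p,2),s[:5]/S,ray("top",p,z).round(4))
P=np.load("top0.npz")['P']
z=P[...,2]; slate=(abs(z-.010)<.006)&(P[...,0]>.4)&(P[...,0]<.62)&(P[...,1]>-.35)&(P[...,1]<.2)
# slate by grey
hh=cv2.cvtColor(b,cv2.COLOR_RGB2HSV);mm=((hh[...,1]<60)&(hh[...,2]>50));mm[:200]=0;mm[262:]=0;mm[:,:283]=0;mm[:,410:]=0
c=max(cv2.findContours(mm.astype(np.uint8),0,1)[0],key=cv2.contourArea);r=cv2.minAreaRect(c);print("slate",r,[ray("top",q,.01).round(3)[:2] for q in cv2.boxPoints(r)])
E
```

```text
rod [226.63 225.87] [  5.375   5.125 176.875] [0.543  0.3332 0.155 ]
rod [222.45 245.4 ] [  5.125   5.125 166.5  ] [0.4741 0.3465 0.155 ]
tube out [336.62 238.56] [10.12499809 10.49999809] 0.0 [ 0.4989 -0.0548  0.105 ]
tube hole [336.65 238.57] [6.82187939 6.67295074] 2.2025983333587646 [ 0.4989 -0.0549  0.105 ]
tube out [336.56 219.62] [10.375 10.   ] 90.0 [ 0.568 -0.056  0.105]
red [376.03 227.72] [ 13.875  17.5     5.375   5.25  171.75 ] [ 0.5323 -0.1951  0.132 ]
yel [385.68 218.7 ] [ 23.5     8.5     4.875   5.75  185.125] [ 0.5741 -0.2383  0.074 ]
white [374.4  223.41] [13.75  14.875  2.25   2.    26.75 ] [ 0.5571 -0.1961  0.074 ]
white [363.03 224.94] [ 0.    17.     7.375  0.875 49.375] [ 0.552  -0.1541  0.074 ]
white [393.31 224.94] [29.75  17.25   8.25   0.375 23.875] [ 0.5504 -0.2655  0.074 ]
slate ((346.5, 231.0), (40.0, 115.0), 90.0) [array([0.62 , 0.122]), array([ 0.614, -0.318]), array([ 0.46 , -0.311]), array([0.467, 0.123])]
```

Request:
{"fn": "carry_out", "kwargs": {
  "deltas": [
    [0,0.03,0.03,0,0,6,0.6],
    [0.01,0.07,0.06,0,0,12,0.6],
    [0.02,0.11,0.09,0,0,18,0.6],
    [0.03,0.15,0.12,0,0,24,0.6],
    [0.05,0.19,0.13,0,0,30,0.6],
    [0.07,0.23,0.14,0,0,36,0.6],
    [0.09,0.26,0.15,0,0,42,0.6],
    [0.11,0.29,0.15,0,0,48,0.6]
  ]
}}

```text
time: 0.77
position: [0.3996, -0.3882, 0.3798]
tool_rot: [2.526, 1.864, -0.0]
contact_force: [0.6, -0.3, 0.1]
finger_gap: 0.0515
finger_force: 0.0
```

Request:
{"fn": "carry_out", "kwargs": {
  "deltas": [
    [0.007,0.038,0,0,0,4,0.6],
    [0.014,0.076,0,0,0,8,0.6],
    [0.021,0.114,0,0,0,12,0.6],
    [0.028,0.152,0,0,0,16.5,0.6],
    [0.035,0.19,0,0,0,16.5,0.6],
    [0.042,0.228,0,0,0,16.5,0.6],
    [0.049,0.266,0,0,0,16.5,0.6],
    [0.056,0.304,0,0,0,16.5,0.6]
  ]
}}

```text
time: 1.43
position: [0.4549, -0.0837, 0.378]
tool_rot: [-2.239, -2.204, 0.001]
contact_force: [0.8, 0.5, -0.4]
finger_gap: 0.0514
finger_force: 0.0
```

Request:
{"fn": "carry_out", "kwargs": {
  "deltas": [
    [0.007,0.038,0,0,0,0,0.6],
    [0.014,0.076,0,0,0,0,0.6],
    [0.021,0.114,0,0,0,0,0.6],
    [0.028,0.152,0,0,0,0,0.6],
    [0.035,0.19,0,0,0,0,0.6],
    [0.042,0.228,0,0,0,0,0.6],
    [0.049,0.266,0,0,0,0,0.6],
    [0.056,0.304,0,0,0,0,0.6]
  ]
}}

```text
time: 2.1
position: [0.5112, 0.22, 0.3779]
tool_rot: [2.239, 2.204, -0.001]
contact_force: [0.3, 0.1, 0.2]
finger_gap: 0.0511
finger_force: 0.0
```

Request:
{"fn": "carry_out", "kwargs": {
  "deltas": [
    [0.007,0.035,0,0,0,0,0.6],
    [0.014,0.07,-0.02,0,0,0,0.6],
    [0.019,0.0935,-0.05,0,0,0,0.6],
    [0.019,0.0935,-0.085,0,0,0,0.6],
    [0.019,0.0935,-0.12,0,0,0,0.6],
    [0.019,0.0935,-0.15,0,0,0,0.6],
    [0.019,0.0935,-0.18,0,0,0,0.6],
    [0.019,0.0935,-0.18,0,0,0,0.6]
  ]
}}

```text
time: 2.77
position: [0.5268, 0.3085, 0.1917]
tool_rot: [-2.236, -2.203, 0.02]
contact_force: [-1.7, -1.2, -0.5]
finger_gap: 0.0512
finger_force: 0.0
```

Request:
{"fn": "carry_out", "kwargs": {
  "deltas": [
    [0,0,0,0,0,0,0.6],
    [0,0,0,0,0,0,0.6],
    [0,0,0,0,0,0,0.6],
    [0,0,0,0,0,0,0.6],
    [0,0,0,0,0,0,0.6],
    [0,0,0,0,0,0,0.6],
    [0,0,0,0,0,0,0.6],
    [0,0,0,0,0,0,0.6]
  ]
}}

```text
time: 3.43
position: [0.5306, 0.312, 0.1986]
tool_rot: [2.238, 2.204, 0.001]
contact_force: [0.2, -0.1, -0.2]
finger_gap: 0.051
finger_force: 0.0
```

Request:
{"fn": "carry_out", "kwargs": {
  "deltas": [
    [0.006,0.011,0,0,0,0,0.6],
    [0.012,0.021,0,0,0,0,0.6],
    [0.012,0.021,-0.02,0,0,0,0.6],
    [0.012,0.021,-0.04,0,0,0,0.6],
    [0.012,0.021,-0.06,0,0,0,0.6],
    [0.012,0.021,-0.08,0,0,0,0.6],
    [0.012,0.021,-0.095,0,0,0,0.6],
    [0.012,0.021,-0.095,0,0,0,0.6]
  ]
}}

```text
time: 4.1
position: [0.5412, 0.333, 0.0998]
tool_rot: [-2.236, -2.204, 0.008]
contact_force: [-0.3, -1.0, -0.6]
finger_gap: 0.0512
finger_force: 0.0
```

Request:
{"fn": "carry_out", "kwargs": {
  "deltas": [
    [0,0,0,0,0,0,0],
    [0,0,0,0,0,0,0],
    [0,0,0,0,0,0,0],
    [0,0,0,0,0,0,0],
    [0,0,0,0,0,0,0],
    [0,0,0,0,0,0,0],
    [0,0,0,0,0,0,0],
    [0,0,0,0,0,0,0]
  ],
  "squeeze": 30
}}

```text
time: 4.77
position: [0.543, 0.3335, 0.1042]
tool_rot: [2.238, 2.204, 0.003]
contact_force: [0.7, 0.1, 4.6]
finger_gap: 0.019
finger_force: 29.7
```

Request:
{"fn": "carry_out", "kwargs": {
  "deltas": [
    [0,0,0.025,0,0,0,0],
    [0,0,0.055,0,0,0,0],
    [0,0,0.085,0,0,0,0],
    [0,0,0.115,0,0,0,0],
    [0,0,0.145,0,0,0,0],
    [0,0,0.175,0,0,0,0],
    [0,0,0.21,0,0,0,0],
    [0,0,0.21,0,0,0,0]
  ]
}}

```text
time: 5.43
position: [0.545, 0.3361, 0.3206]
tool_rot: [2.237, 2.203, 0.02]
contact_force: [1.0, 1.7, -0.3]
finger_gap: 0.019
finger_force: 29.5
```

Request:
{"fn": "carry_out", "kwargs": {
  "deltas": [
    [0.002,-0.025,0,0,0,0,0],
    [0.004,-0.055,0,0,0,0,0],
    [0.007,-0.09,0,0,0,0,0],
    [0.009,-0.125,0,0,0,0,0],
    [0.011,-0.16,0,0,0,0,0],
    [0.013,-0.195,0,0,0,0,0],
    [0.015,-0.23,0,0,0,0,0],
    [0.017,-0.26,0,0,0,0,0]
  ]
}}

```text
time: 6.1
position: [0.5589, 0.0699, 0.3126]
tool_rot: [2.24, 2.202, -0.003]
contact_force: [0.7, -0.5, -0.0]
finger_gap: 0.0194
finger_force: 29.5
```

Request:
{"fn": "carry_out", "kwargs": {
  "deltas": [
    [0.002,-0.03,0,0,0,0,0],
    [0.004,-0.06,0,0,0,0,0],
    [0.006,-0.09,0,0,0,0,0],
    [0.008,-0.11,0,0,0,0,0],
    [0.008,-0.128,0,0,0,0,0],
    [0.008,-0.128,-0.03,0,0,0,0],
    [0.008,-0.128,-0.05,0,0,0,0],
    [0.008,-0.128,-0.05,0,0,0,0]
  ]
}}

```text
time: 6.77
position: [0.5638, -0.0562, 0.2589]
tool_rot: [-2.235, -2.199, 0.01]
contact_force: [-0.9, 0.0, -0.4]
finger_gap: 0.0192
finger_force: 29.5
```

Request:
{"fn": "carry_out", "kwargs": {
  "deltas": [
    [0,0,0,0,0,0,0],
    [0,0,0,0,0,0,0],
    [0,0,0,0,0,0,0],
    [0,0,0,0,0,0,0],
    [0,0,0,0,0,0,0],
    [0,0,0,0,0,0,0],
    [0,0,0,0,0,0,0],
    [0,0,0,0,0,0,0]
  ]
}}

```text
time: 7.43
position: [0.5675, -0.055, 0.2635]
tool_rot: [2.238, 2.204, 0.0]
contact_force: [0.7, 0.0, -0.6]
finger_gap: 0.0198
finger_force: 29.5
```

Run:
```python
from h import *
out=np.zeros((500,800,3),np.uint8)
for k,(n,u,v) in enumerate((("scene",300,120),("top",290,180))):
    i,d=capture(n);np.savez(n+"1.npz",i=i,P=cloud(n,d))
    out[:,k*400:k*400+400]=cv2.resize(i[v:v+100,u:u+80],(400,500),interpolation=cv2.INTER_CUBIC)
save("hold1",out);s=sense();print(s["position"],s["tool_rot"])
```

```text
[ 0.5674508  -0.05496571  0.26327302] [ 2.23822007e+00  2.20442806e+00 -4.47288416e-05]
```

View pics/hold1.png

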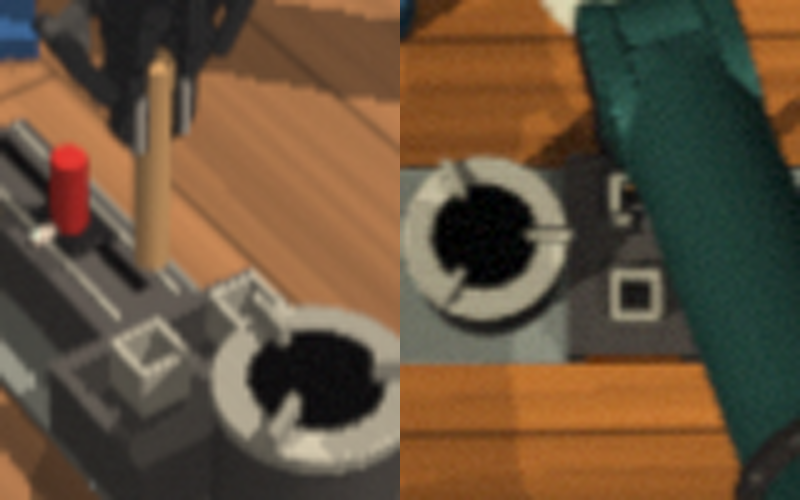

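The left crop shows the rod hanging upright in the fingers. Its foot is near scene pixel (330,174), with the far tube's mouth below it at (330,190) and the near tube beyond at (349,180). The arm hides the far tube in the top view, so I'll measure the rod axis and mouth in the scene view.

Run:
```python
from h import *
a=np.load("scene1.npz");i=a['i'];P=a['P']
h=cv2.cvtColor(i,cv2.COLOR_RGB2HSV)
m=(h[...,0]>8)&(h[...,0]<30)&(h[...,1]>60)&(P[...,2]>.15)&(abs(P[...,0]-.57)<.05)&(abs(P[...,1]+.055)<.05)
c,s,l=max(blobs(m,20,2000),key=lambda t:t[1][4]);print("rodblob",c,s)
for v in range(s[1],s[1]+s[3],2):
    u=np.where(l[v])[0];q=P[v,u];print(v,u.min(),u.max(),u.mean().round(2),np.nanmean(q,0).round(4))
T=np.array(camera_model("scene")["cam_to_world"])[:3,3]
d=T[:2]-np.array([.5675,-.055]);d/=np.linalg.norm(d);print("view dir",d)
q=P[l];q=q[~np.isnan(q[:,0])];print("surface mean",q.mean(0),"axis est",np.median(q[:,:2],0)-.0085*d)
# tube mouth quad in scene 0
i0=np.load("scene0.npz")['i'];S=8
g=cv2.cvtColor(cv2.resize(i0[165:215,315:365],None,fx=S,fy=S,interpolation=cv2.INTER_CUBIC),cv2.COLOR_RGB2GRAY)
cv2.imwrite("pics/tube.png",cv2.resize(g,(800,800))[100:700])
from scipy.optimize import minimize
K=np.array(camera_model("scene")["intrinsics"]);R=np.array(camera_model("scene")["cam_to_world"])
def proj(p):
    c=R[:3,:3].T@(np.array(p)-R[:3,3]);return K[0,0]*c[0]/-c[2]+K[0,2],K[1,1]*-c[1]/-c[2]+K[1,2]
e=np.deg2rad(-.9);ex=np.array([np.cos(e),np.sin(e)]);ey=np.array([-ex[1],ex[0]])
for t in((.568,-.056),(.4989,-.0548)):
    print("pred outer corners",[np.round(((np.array(proj([*(np.array(t)+sx*.017*ex+sy*.017*ey),.105]))-(315,165))*16+8-(0,100)),0) for sx,sy in((1,1),(1,-1),(-1,-1),(-1,1))])
f=proj([.5675,-.055,.174]);print("pred foot centre",f)
```

```text
rodblob [329.92744479 151.07255521] [311 129  27  45 317]
129 331 333 332.0 [ 0.5617 -0.055   0.3206]
131 330 334 332.0 [ 0.5639 -0.0517  0.3174]
133 312 335 329.5 [ 0.5729 -0.0498  0.3163]
135 314 335 329.75 [ 0.5741 -0.0468  0.3124]
137 316 335 328.56 [ 0.5795 -0.0442  0.3102]
139 318 334 329.57 [ 0.5751 -0.046   0.3005]
141 320 334 328.71 [ 0.5782 -0.0452  0.2959]
143 322 334 330.14 [ 0.5718 -0.048   0.2842]
145 322 334 330.14 [ 0.5717 -0.0479  0.2775]
147 322 336 329.5 [ 0.574  -0.0475  0.2721]
149 324 333 329.14 [ 0.5763 -0.0458  0.2676]
151 327 333 330.0 [ 0.5727 -0.0469  0.2581]
153 327 333 330.0 [ 0.5713 -0.0488  0.2491]
155 327 333 330.0 [ 0.5714 -0.0484  0.2424]
157 327 333 330.0 [ 0.5714 -0.0483  0.2353]
159 327 333 330.0 [ 0.5717 -0.0477  0.2288]
161 327 333 330.0 [ 0.5718 -0.0475  0.2217]
163 327 333 330.0 [ 0.5716 -0.0476  0.2143]
165 327 333 330.0 [ 0.5708 -0.0486  0.2056]
167 327 333 330.0 [ 0.571  -0.0482  0.1986]
169 327 333 330.0 [ 0.5705 -0.0487  0.1905]
171 327 333 330.0 [ 0.5714 -0.0474  0.1844]
173 328 332 330.0 [ 0.5721 -0.0461  0.1782]
view dir [0.5818771  0.81327673]
surface mean [ 0.57226697 -0.04771439  0.25583658] axis est [ 0.56638261 -0.05361382]
pred outer corners [array([205., 381.]), array([101., 267.]), array([256., 193.]), array([361., 305.])]
pred outer corners [array([520., 229.]), array([413., 119.]), array([562.,  48.]), array([669., 156.])]
pred foot centre (np.float64(329.5150493975936), np.float64(171.58086398773258))
```

View pics/tube.png

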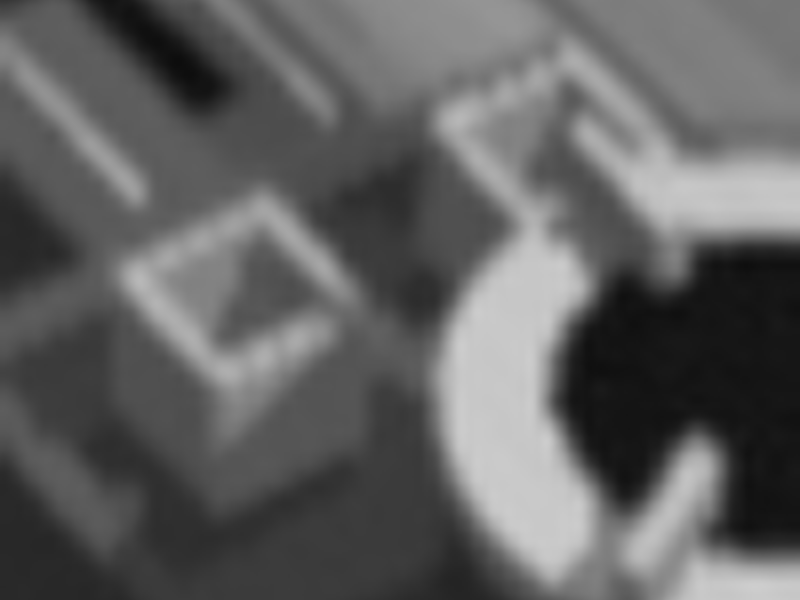

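The mouth corners match the prediction with a shift of about 0.6 px, and the rod's axis shows the same shift, so the rod is centred over the tube to about 1 mm. I'll lower it.

Request:
{"fn": "carry_out", "kwargs": {
  "deltas": [
    [0.0005,-0.001,-0.015,0,0,0,0],
    [0.0005,-0.001,-0.03,0,0,0,0],
    [0.0005,-0.001,-0.045,0,0,0,0],
    [0.0005,-0.001,-0.06,0,0,0,0],
    [0.0005,-0.001,-0.07,0,0,0,0],
    [0.0005,-0.001,-0.08,0,0,0,0],
    [0.0005,-0.001,-0.09,0,0,0,0],
    [0.0005,-0.001,-0.09,0,0,0,0]
  ]
}}

```text
time: 8.2
position: [0.5668, -0.0561, 0.1714]
tool_rot: [-2.236, -2.203, 0.003]
contact_force: [-1.2, 0.0, -0.8]
finger_gap: 0.0194
finger_force: 29.5
```

Force is low and the foot is inside the mouth. Continuing to just above the bottom, then releasing.

Request:
{"fn": "carry_out", "kwargs": {
  "deltas": [
    [0,0,-0.01,0,0,0,0],
    [0,0,-0.02,0,0,0,0],
    [0,0,-0.03,0,0,0,0],
    [0,0,-0.04,0,0,0,0],
    [0,0,-0.048,0,0,0,0],
    [0,0,-0.053,0,0,0,0],
    [0,0,-0.055,0,0,0,0],
    [0,0,-0.055,0,0,0,0]
  ]
}}

```text
time: 8.87
position: [0.5677, -0.0559, 0.1176]
tool_rot: [-2.237, -2.204, 0.001]
contact_force: [0.3, -0.7, -0.9]
finger_gap: 0.0196
finger_force: 29.5
```

Request:
{"fn": "carry_out", "kwargs": {
  "deltas": [
    [0,0,0,0,0,0,0],
    [0,0,0,0,0,0,0],
    [0,0,0,0,0,0,0.5],
    [0,0,0,0,0,0,0.5],
    [0,0,0,0,0,0,0.5],
    [0,0,0,0,0,0,0.5],
    [0,0,0,0,0,0,0.5],
    [0,0,0,0,0,0,0.5]
  ]
}}

```text
time: 9.53
position: [0.568, -0.056, 0.1183]
tool_rot: [2.238, 2.204, 0.0]
contact_force: [-0.3, -0.2, -0.1]
finger_gap: 0.043
finger_force: 0.0
```

Request:
{"fn": "carry_out", "kwargs": {
  "deltas": [
    [0,0,0.02,0,0,0,0.6],
    [0,0,0.05,0,0,0,0.6],
    [0,0,0.085,0,0,0,0.6],
    [0,0,0.12,0,0,0,0.6],
    [0,0.03,0.15,0,0,0,0.6],
    [-0.01,0.065,0.15,0,0,0,0.6],
    [-0.02,0.1,0.15,0,0,0,0.6],
    [-0.03,0.135,0.15,0,0,0,0.6]
  ]
}}

```text
time: 10.2
position: [0.5379, 0.0802, 0.2692]
tool_rot: [2.239, 2.202, 0.002]
contact_force: [-0.4, 0.8, -0.4]
finger_gap: 0.051
finger_force: 0.0
```

Request:
{"fn": "carry_out", "kwargs": {
  "deltas": [
    [-0.009,0.037,0,0,0,0,0.6],
    [-0.018,0.074,0,0,0,0,0.6],
    [-0.027,0.111,0,0,0,0,0.6],
    [-0.036,0.148,0,0,0,0,0.6],
    [-0.045,0.185,0,0,0,0,0.6],
    [-0.054,0.222,0,0,0,0,0.6],
    [-0.06,0.25,0,0,0,0,0.6],
    [-0.064,0.2675,0,0,0,0,0.6]
  ]
}}

```text
time: 10.87
position: [0.4719, 0.3511, 0.2687]
tool_rot: [-2.231, -2.209, -0.003]
contact_force: [-0.3, -0.3, 0.6]
finger_gap: 0.0511
finger_force: 0.0
```

Run:
```python
from h import *
i,d=capture("scene");np.savez("scene2.npz",i=i,P=cloud("scene",d))
out=np.zeros((500,800,3),np.uint8)
for k,(u,v) in enumerate(((310,140),(400,210))): out[:,k*400:k*400+400]=cv2.resize(i[v:v+100,u:u+80],(400,500),interpolation=cv2.INTER_CUBIC)
save("s2",out);print(sense()["position"])
```

```text
[0.47079157 0.35433349 0.26901551]
```

View pics/s2.png

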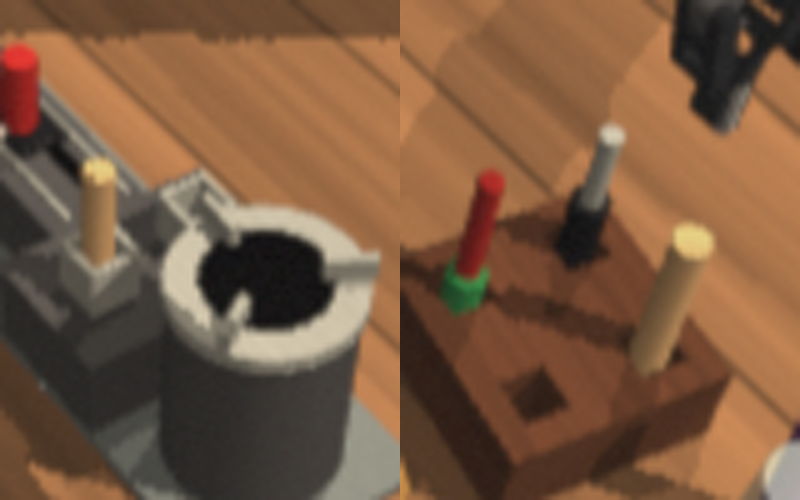

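Rod one stands upright in the far tube at scene (330,180). The second rod is still in the stand at (534,272), with the lighter and brush unmoved. Settle, then pick.

Request:
{"fn": "carry_out", "kwargs": {
  "deltas": [
    [0,0,0,0,0,0,0.6],
    [0,0,0,0,0,0,0.6],
    [0,0,0,0,0,0,0.6],
    [0,0,-0.01,0,0,0,0.6],
    [0,0,-0.025,0,0,0,0.6],
    [0,0,-0.04,0,0,0,0.6],
    [0,0,-0.04,0,0,0,0.6],
    [0,0,-0.04,0,0,0,0.6]
  ]
}}

```text
time: 11.58
position: [0.4739, 0.3448, 0.2271]
tool_rot: [2.24, 2.203, -0.005]
contact_force: [-0.4, -0.1, 0.1]
finger_gap: 0.051
finger_force: 0.0
```

Request:
{"fn": "carry_out", "kwargs": {
  "deltas": [
    [0,0,-0.02,0,0,0,0.6],
    [0,0,-0.04,0,0,0,0.6],
    [0,0,-0.06,0,0,0,0.6],
    [0,0,-0.08,0,0,0,0.6],
    [0,0,-0.1,0,0,0,0.6],
    [0,0,-0.115,0,0,0,0.6],
    [0,0,-0.124,0,0,0,0.6],
    [0,0,-0.124,0,0,0,0.6]
  ]
}}

```text
time: 12.25
position: [0.4737, 0.3457, 0.103]
tool_rot: [-2.239, -2.204, 0.004]
contact_force: [0.4, 0.7, 0.5]
finger_gap: 0.0512
finger_force: 0.0
```

Request:
{"fn": "carry_out", "kwargs": {
  "deltas": [
    [0,0,0,0,0,0,0],
    [0,0,0,0,0,0,0],
    [0,0,0,0,0,0,0],
    [0,0,0,0,0,0,0],
    [0,0,0,0,0,0,0],
    [0,0,0,0,0,0,0],
    [0,0,0,0,0,0,0],
    [0,0,0,0,0,0,0]
  ],
  "squeeze": 30
}}

```text
time: 12.92
position: [0.4746, 0.3472, 0.1053]
tool_rot: [2.238, 2.204, 0.003]
contact_force: [0.4, 0.2, 5.2]
finger_gap: 0.0193
finger_force: 29.8
```

Request:
{"fn": "carry_out", "kwargs": {
  "deltas": [
    [0,0,0.025,0,0,0,0],
    [0,0,0.055,0,0,0,0],
    [0,0,0.085,0,0,0,0],
    [0,0,0.115,0,0,0,0],
    [0,0,0.145,0,0,0,0],
    [0,0,0.175,0,0,0,0],
    [0,0,0.21,0,0,0,0],
    [0,0,0.21,0,0,0,0]
  ]
}}

```text
time: 13.58
position: [0.4763, 0.3499, 0.3213]
tool_rot: [2.237, 2.203, 0.02]
contact_force: [0.5, 1.6, -0.2]
finger_gap: 0.0195
finger_force: 29.5
```

Request:
{"fn": "carry_out", "kwargs": {
  "deltas": [
    [0.002,-0.025,0,0,0,0,0],
    [0.004,-0.055,0,0,0,0,0],
    [0.007,-0.09,0,0,0,0,0],
    [0.009,-0.125,0,0,0,0,0],
    [0.011,-0.16,0,0,0,0,0],
    [0.013,-0.195,0,0,0,0,0],
    [0.015,-0.23,0,0,0,0,0],
    [0.017,-0.26,0,0,0,0,0]
  ]
}}

```text
time: 14.25
position: [0.4903, 0.0837, 0.3138]
tool_rot: [2.239, 2.203, -0.002]
contact_force: [0.5, 0.2, -0.4]
finger_gap: 0.0192
finger_force: 29.5
```

Request:
{"fn": "carry_out", "kwargs": {
  "deltas": [
    [0.002,-0.03,0,0,0,0,0],
    [0.004,-0.06,0,0,0,0,0],
    [0.006,-0.09,0,0,0,0,0],
    [0.008,-0.12,0,0,0,0,0],
    [0.008,-0.141,0,0,0,0,0],
    [0.008,-0.141,-0.03,0,0,0,0],
    [0.008,-0.141,-0.05,0,0,0,0],
    [0.008,-0.141,-0.05,0,0,0,0]
  ]
}}

```text
time: 14.92
position: [0.4955, -0.0554, 0.2605]
tool_rot: [-2.235, -2.199, 0.009]
contact_force: [0.0, -0.8, -0.6]
finger_gap: 0.0198
finger_force: 29.5
```

Request:
{"fn": "carry_out", "kwargs": {
  "deltas": [
    [0,0,0,0,0,0,0],
    [0,0,0,0,0,0,0],
    [0,0,0,0,0,0,0],
    [0,0,0,0,0,0,0],
    [0,0,0,0,0,0,0],
    [0,0,0,0,0,0,0],
    [0,0,0,0,0,0,0],
    [0,0,0,0,0,0,0]
  ]
}}

```text
time: 15.58
position: [0.4991, -0.0544, 0.2645]
tool_rot: [2.238, 2.204, 0.0]
contact_force: [-1.0, 0.7, 0.4]
finger_gap: 0.0191
finger_force: 29.5
```

Run:
```python
from h import *
i,d=capture("scene");P=cloud("scene",d);h=cv2.cvtColor(i,cv2.COLOR_RGB2HSV);s=sense();p=s["position"];print(p,s["tool_rot"])
m=(h[...,0]>8)&(h[...,0]<30)&(h[...,1]>60)&(P[...,2]>.18)&(P[...,2]<.25)&(abs(P[...,0]-p[0])<.04)&(abs(P[...,1]-p[1])<.04)
R=np.array(camera_model("scene")["cam_to_world"]);d=R[:2,3]-p[:2];d/=np.linalg.norm(d)
q=P[m];print(len(q),np.median(q,0),np.median(q[:,:2],0)-.0085*d)
for v in range(0,400,4):
    u=np.where(m[v])[0]
    if len(u): print(v,u.min(),u.max())
out=cv2.resize(i[120:220,300:400],(600,600),interpolation=cv2.INTER_CUBIC);save("hold2",out)
```

```text
[ 0.49899753 -0.05447482  0.2643437 ] [2.23818919e+00 2.20425699e+00 1.06632512e-04]
136 [ 0.50467247 -0.0462751   0.2159419 ] [ 0.49932105 -0.05287906]
144 348 354
148 348 354
152 347 354
156 347 353
160 347 353
```

View pics/hold2.png

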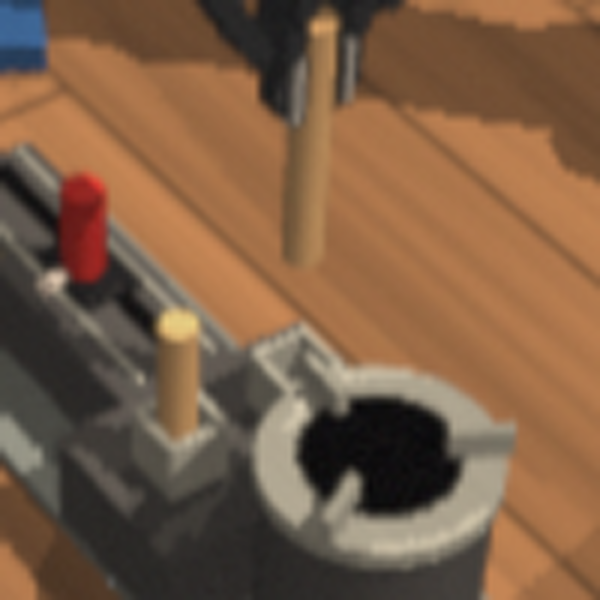

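Run:
```python
from h import *
m=camera_model("scene");K=m["intrinsics"];R=m["cam_to_world"]
for z in(.313,.25,.175):
    c=R[:3,:3].T@(np.array([.499,-.0545,z])-R[:3,3]);print(z,K[0,0]*c[0]/-c[2]+K[0,2],K[1,1]*c[1]/c[2]+K[1,2])
```

```text
0.313 351.7220779868778 122.81397528544444
0.25 350.6030550559704 141.50585402194707
0.175 349.38050864630856 161.9269630162155
```

The axis matches a vertical rod over the near tube, showing the same 0.5 px camera bias as before. Lowering it.

Request:
{"fn": "carry_out", "kwargs": {
  "deltas": [
    [0,-0.0005,-0.015,0,0,0,0],
    [0,-0.0005,-0.03,0,0,0,0],
    [0,-0.0005,-0.045,0,0,0,0],
    [0,-0.0005,-0.06,0,0,0,0],
    [0,-0.0005,-0.07,0,0,0,0],
    [0,-0.0005,-0.08,0,0,0,0],
    [0,-0.0005,-0.09,0,0,0,0],
    [0,-0.0005,-0.09,0,0,0,0]
  ]
}}

```text
time: 16.3
position: [0.4979, -0.055, 0.1726]
tool_rot: [-2.236, -2.203, 0.003]
contact_force: [0.4, -0.2, -0.5]
finger_gap: 0.0191
finger_force: 29.5
```

Request:
{"fn": "carry_out", "kwargs": {
  "deltas": [
    [0,0,-0.01,0,0,0,0],
    [0,0,-0.02,0,0,0,0],
    [0,0,-0.03,0,0,0,0],
    [0,0,-0.04,0,0,0,0],
    [0,0,-0.048,0,0,0,0],
    [0,0,-0.053,0,0,0,0],
    [0,0,-0.055,0,0,0,0],
    [0,0,-0.055,0,0,0,0]
  ]
}}

```text
time: 16.97
position: [0.4987, -0.0549, 0.1186]
tool_rot: [-2.237, -2.204, 0.001]
contact_force: [-0.8, -0.1, 0.8]
finger_gap: 0.0195
finger_force: 29.5
```

Request:
{"fn": "carry_out", "kwargs": {
  "deltas": [
    [0,0,0,0,0,0,0],
    [0,0,0,0,0,0,0],
    [0,0,0,0,0,0,0.5],
    [0,0,0,0,0,0,0.5],
    [0,0,0,0,0,0,0.5],
    [0,0,0,0,0,0,0.5],
    [0,0,0,0,0,0,0.5],
    [0,0,0,0,0,0,0.5]
  ]
}}

```text
time: 17.63
position: [0.499, -0.055, 0.1193]
tool_rot: [2.238, 2.204, 0.0]
contact_force: [0.0, -0.2, -0.4]
finger_gap: 0.0425
finger_force: 0.0
```

Request:
{"fn": "carry_out", "kwargs": {
  "deltas": [
    [0,0,0.02,0,0,0,0.6],
    [0,0,0.05,0,0,0,0.6],
    [0,0,0.08,0,0,0,0.6],
    [0,0,0.11,0,0,0,0.6],
    [0.005,-0.03,0.12,0,0,0,0.6],
    [0.014,-0.06,0.12,0,0,0,0.6],
    [0.023,-0.09,0.12,0,0,0,0.6],
    [0.033,-0.12,0.12,0,0,0,0.6]
  ]
}}

```text
time: 18.3
position: [0.532, -0.1763, 0.2399]
tool_rot: [2.237, 2.204, -0.0]
contact_force: [1.2, -0.3, -0.3]
finger_gap: 0.0512
finger_force: 0.0
```

Request:
{"fn": "carry_out", "kwargs": {
  "deltas": [
    [0,-0.01,0,0,0,0,0.6],
    [0,-0.02,0,0,0,0,0.6],
    [0,-0.02,0,0,0,0,0.6],
    [0,-0.02,0,0,0,0,0.6],
    [0,-0.02,-0.01,0,0,0,0.6],
    [0,-0.02,-0.02,0,0,0,0.6],
    [0,-0.02,-0.04,0,0,0,0.6],
    [0,-0.02,-0.04,0,0,0,0.6]
  ]
}}

```text
time: 18.97
position: [0.529, -0.193, 0.1955]
tool_rot: [-2.231, -2.202, 0.005]
contact_force: [-0.4, 0.2, -0.7]
finger_gap: 0.0515
finger_force: 0.0
```

Run:
```python
from h import *
i,d=capture("scene");s=sense();print(s["position"],s["tool_rot"])
save("s3",cv2.resize(i[90:220,270:400],(600,600),interpolation=cv2.INTER_CUBIC))
```

```text
[ 0.52978389 -0.1933242   0.19686495] [-2.23210241 -2.20316549  0.0040644 ]
```

View pics/s3.png

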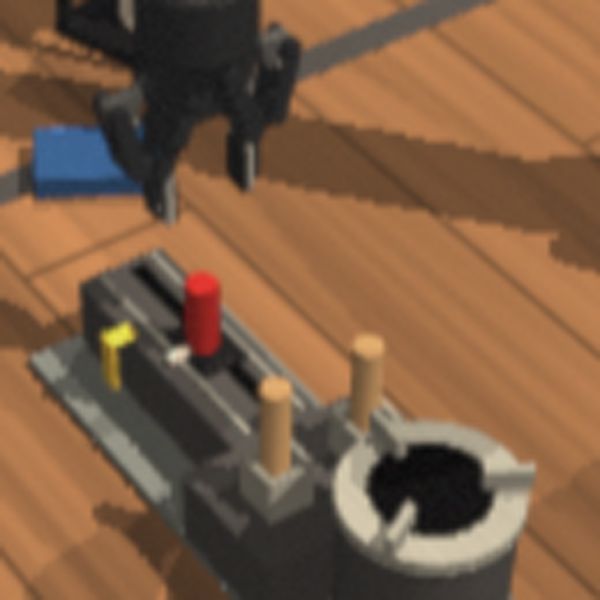

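Both rods stand in the tubes, tops at scene (329,174) and (350,165), and the open gripper is above the knob at (314,157). Descend and grip.

Request:
{"fn": "carry_out", "kwargs": {
  "deltas": [
    [0,0,0,0,0,0,0.6],
    [0,0,-0.02,0,0,0,0.6],
    [0,0,-0.04,0,0,0,0.6],
    [0,0,-0.06,0,0,0,0.6],
    [0,0,-0.08,0,0,0,0.6],
    [0,0,-0.095,0,0,0,0.6],
    [0,0,-0.108,0,0,0,0.6],
    [0,0,-0.108,0,0,0,0.6]
  ]
}}

```text
time: 19.68
position: [0.5311, -0.1944, 0.0898]
tool_rot: [-2.236, -2.203, 0.002]
contact_force: [-0.7, -0.3, 0.0]
finger_gap: 0.0509
finger_force: 0.0
```

Request:
{"fn": "carry_out", "kwargs": {
  "deltas": [
    [0,0,0,0,0,0,0.6],
    [0,0,0,0,0,0,0],
    [0,0,0,0,0,0,0],
    [0,0,0,0,0,0,0],
    [0,0,0,0,0,0,0],
    [0,0,0,0,0,0,0],
    [0,0,0,0,0,0,0],
    [0,0,0,0,0,0,0]
  ],
  "squeeze": 70
}}

```text
time: 20.35
position: [0.5312, -0.1951, 0.0927]
tool_rot: [2.239, 2.204, -0.002]
contact_force: [-2.7, -0.0, 4.6]
finger_gap: 0.0228
finger_force: 68.2
```

Request:
{"fn": "carry_out", "kwargs": {
  "deltas": [
    [0,-0.005,0,0,0,0,0],
    [0,-0.011,0,0,0,0,0],
    [0,-0.018,0,0,0,0,0],
    [-0.0005,-0.025,0,0,0,0,0],
    [-0.0005,-0.032,0,0,0,0,0],
    [-0.0005,-0.038,0,0,0,0,0],
    [-0.0005,-0.0425,0,0,0,0,0],
    [-0.0005,-0.0425,0,0,0,0,0]
  ]
}}

```text
time: 21.02
position: [0.5308, -0.2351, 0.0926]
tool_rot: [-2.236, -2.203, -0.001]
contact_force: [-4.4, 6.5, 7.2]
finger_gap: 0.0225
finger_force: 68.4
```

Request:
{"fn": "carry_out", "kwargs": {
  "deltas": [
    [0,0,0,0,0,0,0],
    [0,0,0,0,0,0,0],
    [0,0,0,0,0,0,0],
    [0,0,0,0,0,0,0],
    [0,0,0,0,0,0,0],
    [0,0,0,0,0,0,0],
    [0,0,0,0,0,0,0],
    [0,0,0,0,0,0,0]
  ]
}}

```text
time: 21.68
position: [0.5308, -0.2341, 0.0926]
tool_rot: [-2.235, -2.204, -0.002]
contact_force: [-2.7, 5.9, 6.0]
finger_gap: 0.0224
finger_force: 68.4
```

Run:
```python
from h import *
i,d=capture("scene");P=cloud("scene",d);s=sense();print(s["position"],s["finger_gap"],s["finger_force"],s["contact_force"])
t,dt=capture("top")
S=8;u0,v0=280,140
for nm,im,u0,v0,u1,v1 in(("scene",i,275,135,325,185),("top",t,365,205,405,245)):
    h=cv2.cvtColor(cv2.resize(im[v0:v1,u0:u1],None,fx=S,fy=S,interpolation=cv2.INTER_CUBIC),cv2.COLOR_RGB2HSV)
    for k,m,z in(("yel",(h[...,0]>22)&(h[...,0]<35)&(h[...,1]>170)&(h[...,2]>170),.074),("white",(h[...,1]<50)&(h[...,2]>165),.074)):
        for c,st,_ in blobs(m,100,9000):
            p=((c[0]+.5)/S-.5+u0,(c[1]+.5)/S-.5+v0);print(nm,k,np.round(p,1),st[4]/64,ray(nm,p,z).round(4))
save("s4",np.hstack([cv2.resize(i[125:205,265:345],(400,400),interpolation=cv2.INTER_CUBIC),cv2.resize(t[195:245,345:405],(400,400),interpolation=cv2.INTER_CUBIC)]))
```

```text
[ 0.53081449 -0.23408263  0.09264265] 0.022700818283842017 68.36469054222107 [-2.35404341  6.40580003  6.86103385]
scene yel [295.3 162.4] 12.421875 [ 0.5727 -0.2348  0.074 ]
```

View pics/s4.png

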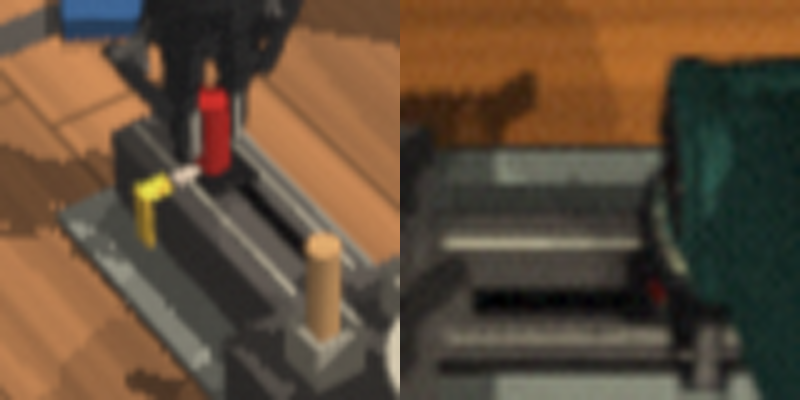

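The pointer is at scene (302,160), next to the clip at (295,162), and the fingers hold the knob. I'll quantify the remaining offset.

Run:
```python
from h import *
e=np.deg2rad(-.9);ey=np.array([-np.sin(e),np.cos(e)])
S=8
def meas(im,tag):
    u0,v0,u1,v1=280,145,325,185
    h=cv2.cvtColor(cv2.resize(im[v0:v1,u0:u1],None,fx=S,fy=S,interpolation=cv2.INTER_CUBIC),cv2.COLOR_RGB2HSV)
    for k,m in(("yel",(h[...,0]>22)&(h[...,0]<35)&(h[...,1]>170)&(h[...,2]>170)),("white",(h[...,1]<75)&(h[...,2]>150))):
        for c,st,_ in blobs(m,60,9000):
            p=((c[0]+.5)/S-.5+u0,(c[1]+.5)/S-.5+v0);r=ray("scene",p,.074);print(tag,k,np.round(p,1),st[4]/64,r.round(4),"along",(r[:2]@ey).round(4))
meas(np.load("scene0.npz")['i'],"start")
i,_=capture("scene");meas(i,"now")
```

```text
start yel [297.2 161.9] 3.203125 [ 0.5665 -0.2333  0.074 ] along -0.2243
start yel [293.2 163.4] 4.53125 [ 0.5806 -0.2344  0.074 ] along -0.2253
start white [308.1 166.5] 11.96875 [ 0.5494 -0.196   0.074 ] along -0.1873
start white [320.4 179.9] 7.203125 [ 0.5511 -0.1252  0.074 ] along -0.1165
now yel [295.3 162.4] 13.234375 [ 0.5727 -0.2346  0.074 ] along -0.2256
now white [301.7 159.5] 12.28125 [ 0.5486 -0.2347  0.074 ] along -0.2261
now white [320.3 179.8] 7.109375 [ 0.5511 -0.1256  0.074 ] along -0.1169
```

The two views put the clip 38 to 42 mm out, and the slide is at 39. I'll move 1.5 mm further to centre it and hold.

Request:
{"fn": "carry_out", "kwargs": {
  "deltas": [
    [0,-0.0005,0,0,0,0,0],
    [0,-0.001,0,0,0,0,0],
    [0,-0.0015,0,0,0,0,0],
    [0,-0.0015,0,0,0,0,0],
    [0,-0.0015,0,0,0,0,0],
    [0,-0.0015,0,0,0,0,0],
    [0,-0.0015,0,0,0,0,0],
    [0,-0.0015,0,0,0,0,0]
  ]
}}

```text
time: 22.5
position: [0.5308, -0.2351, 0.0926]
tool_rot: [-2.234, -2.204, -0.002]
contact_force: [-3.3, 6.9, 7.7]
finger_gap: 0.0226
finger_force: 68.4
```

Request:
{"fn": "carry_out", "kwargs": {
  "deltas": [
    [0,0,0,0,0,0,0],
    [0,0,0,0,0,0,0],
    [0,0,0,0,0,0,0],
    [0,0,0,0,0,0,0],
    [0,0,0,0,0,0,0],
    [0,0,0,0,0,0,0],
    [0,0,0,0,0,0,0],
    [0,0,0,0,0,0,0]
  ]
}}

```text
time: 23.17
position: [0.5308, -0.2351, 0.0926]
tool_rot: [-2.234, -2.204, -0.002]
contact_force: [-3.8, 7.1, 6.8]
finger_gap: 0.0224
finger_force: 68.4
```

Steady: 40 mm out, held with 68 N. Handing in.

```bash
python3 -c "
from workcell import sign_off;print(sign_off())"
```

```text
the job is handed in; nothing more can be done
None
```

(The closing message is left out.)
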